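Blank off the open exhaust pipe ends

TASK

Close off the four open pipe ends on the bench so that no grit gets in: pick up each blanking cover (the solid plates with a lifting tab) and set it on the pipe whose flange has the same shape and size, centred and lying flat, with the square and the two-bolt cover turned so that their outlines match the flange. Set the covers down, do not drop them, and leave the spare open flange and the band clamp where they lie.

Things in the scene. Friction and masses are not known exactly. Their poses are not given: they have to be found in the camera images.
- pipe_big: Upright steel pipe end standing open on the bench. Flange outline: round, 90 mm across; open bore 56 mm. Its flat flange face, 8 mm thick, is horizontal at z = 45 mm. Fixed to the bench. Origin: on the pipe's axis at bench level, z up.
- cover_big: Loose solid blanking cover of bare metal, plate 6 mm thick, outline: round, 90 mm across; about 0.3 kg. Any turn about z will do. Lifting tab across its middle, to be pinched: 40 mm along x, 12 mm thick along y, from z = 6 to 36 mm. Origin: centre of the underside, z up. Starts flat on the bench, tab up.
- pipe_small: Upright steel pipe end standing open on the bench. Flange outline: round, 62 mm across; open bore 38 mm. Its flat flange face, 8 mm thick, is horizontal at z = 45 mm. Fixed to the bench. Origin: on the pipe's axis at bench level, z up.
- cover_small: Loose solid blanking cover of bare metal, plate 6 mm thick, outline: round, 62 mm across; about 0.17 kg. Any turn about z will do. Lifting tab across its middle, to be pinched: 40 mm along x, 12 mm thick along y, from z = 6 to 36 mm. Origin: centre of the underside, z up. Starts flat on the bench, tab up.
- pipe_square: Upright steel pipe end standing open on the bench. Flange outline: square, 75 by 75 mm, sides along its x and y, four bolt holes; open bore 44 mm. Its flat flange face, 8 mm thick, is horizontal at z = 45 mm. Fixed to the bench. Origin: on the pipe's axis at bench level, z up.
- cover_square: Loose solid blanking cover of bare metal, plate 6 mm thick, outline: square, 75 by 75 mm, sides along its x and y, four bolt holes; about 0.28 kg. Fits at any quarter turn. Lifting tab across its middle, to be pinched: 40 mm along x, 12 mm thick along y, from z = 6 to 36 mm. Origin: centre of the underside, z up. Starts flat on the bench, tab up.
- pipe_oval: Upright steel pipe end standing open on the bench. Flange outline: a long two-bolt shape, 104 mm along x and 56 mm along y (a disc with a rounded, drilled ear at each end); open bore 38 mm. Its flat flange face, 8 mm thick, is horizontal at z = 45 mm. Fixed to the bench. Origin: on the pipe's axis at bench level, z up.
- cover_oval: Loose solid blanking cover of bare metal, plate 6 mm thick, outline: a long two-bolt shape, 104 mm along x and 56 mm along y (a disc with a rounded, drilled ear at each end); about 0.24 kg. Fits either way round. Lifting tab across its middle, to be pinched: 40 mm along x, 12 mm thick along y, from z = 6 to 36 mm. Origin: centre of the underside, z up. Starts flat on the bench, tab up.
- spare_flange: Bystander: a spare loose two-bolt flange, 104 by 56 by 8 mm, with an open 38 mm bore and no tab, lying flat. Origin: centre of its underside. Leave alone.
- band_clamp: Bystander: a steel band clamp, a ring 84 mm across and 20 mm high with a bolt block at its +x side (reaching 53 mm from the centre). Origin: centre of the ring at bench level. Leave alone.
There are look-alikes about, which are no part of the job. Leave any brown or yellow look-alike of the cover_oval alone.

How it is judged:
At the end, for the whole second after the job is handed in: Each cover lies on the pipe of its own shape and size: centre within 10 mm of the axis, underside 42 to 48 mm above the bench, level within 0.06 rad; the square one turned within 0.2 rad of the flange (any quarter turn), the two-bolt one likewise (either way round); all at rest (horizontal distance between cover_big and pipe_big below 0.01 m and z of cover_big in the frame of pipe_big between 0.042 and 0.048 m and angle between each of cover_big, cover_small, cover_square, cover_oval's own z axis and vertical below 0.06 rad and linear speed of each of cover_big, cover_small, cover_square, cover_oval below 0.02 m/s and angular speed of each of cover_big, cover_small, cover_square, cover_oval below 0.2 rad/s and horizontal distance between cover_small and pipe_small below 0.01 m and z of cover_small in the frame of pipe_small between 0.042 and 0.048 m and horizontal distance between cover_square and pipe_square below 0.01 m and z of cover_square in the frame of pipe_square between 0.042 and 0.048 m and horizontal distance between cover_oval and pipe_oval below 0.01 m and z of cover_oval in the frame of pipe_oval between 0.042 and 0.048 m and (angle between the x axis of cover_square and the x axis of pipe_square, either way round below 0.2 rad or angle between the x axis of cover_square and the y axis of pipe_square, either way round below 0.2 rad) and angle between the x axis of cover_oval and the x axis of pipe_oval, either way round below 0.2 rad); the robot touches nothing.
It fails at once if the spare flange is moved by more than 25 mm (distance of spare_flange from where it was at the start of the episode above 0.025 m).
It fails at once if the band clamp is moved by more than 25 mm (distance of band_clamp from where it was at the start of the episode above 0.025 m).
It fails at once if a cover is dropped or thrown (moves faster than 0.6 m/s out of the fingers, a free fall of about 18 mm) ((contact force between the fingers and cover_big below 0.05 N and linear speed of cover_big above 0.6 m/s) or (contact force between the fingers and cover_small below 0.05 N and linear speed of cover_small above 0.6 m/s) or (contact force between the fingers and cover_square below 0.05 N and linear speed of cover_square above 0.6 m/s) or (contact force between the fingers and cover_oval below 0.05 N and linear speed of cover_oval above 0.6 m/s)).
It also fails if it takes over 109 s, if anything falls off the work surface, if the arm or the gripper's body presses on something with over 40 N, if the wrist force passes 120 N, or if a joint passes its speed limit or range.

ROBOT

A 6-joint arm with a two-finger parallel gripper is mounted at the origin on the work surface. World frame = base frame: x ahead of the robot, y to its left, z up, the work surface at z = 0. Lengths are in m, angles in rad, forces in N, time in s.
With the tool pointing down it reaches from about 0.25 to 0.725 m from the base axis. Payload 4 kg.
Tool frame: the origin (TCP) lies on the centre line of the jaws, within the pads' length; the fingertips stand ahead of it and the grasp point (between the pads) lies 3 mm ahead of it (bot.tcp_to_tips is the z of the fingertips in the tool frame, in m); z points along the fingers, y is the line along which they close (so a half turn about z gives the same grasp; the last joint's range is limited). The gripper opens to 85 mm and grips with 20 to 120 N. Pads are 22 mm wide; open, the fingers measure 114 mm over their backs; the gripper's body (76 mm by 85 mm) begins 54 mm behind the grasp point. The pads swing forward as they close: fully open they stand 13 mm farther back than shut.
Start: joints at [-1.2, 0.241, 0.005, 1.335, 0, 1.571], TCP at [0.181, -0.466, 0.253] pointing down, gripper open.
Joint ranges: [-2.72, 2.72], [-1.05, 1.87], [-1.09, 1.28], [-1.99, 2.15], [-1.42, 1.44], [-3.14, 3.14]. Speed limits (rad/s): [2.79, 2.79, 3.14, 3.14, 3.14, 3.14].

INTERFACE

Orientations are given as a unit quaternion [x, y, z, w].
In Python, from workcell import telemetry, camera, camera_params, ticket, boxes_of, cut_out, spot_point, bot gives the robot as it stands.
- The arm moves only by the shell command python3 -m creep 'ROWS'. ROWS is text: rows parted by semicolons, each of 5 numbers parted by spaces: the opening, from 0 (shut) to 1 (fully open), then the shift along the tool's x, y, z in units of 150 mm (1.0 is 150 mm), then the turn about the tool's z in units of 180 degrees (1.0 is 180 degrees). In form: claw x y z turn; .... A call has 1 to 12 rows; each row is the pose to reach, as a shift and turn from the pose commanded when the call began, along the tool's axes at that moment, turning the shorter way round; what a row does not reach only later rows make up. A row lasts 1/8 s, in which the tool goes at most 62.5 mm and 10.7 degrees, less where a joint would pass 70% of its speed; a pose out of reach is approached as far as the arm can. A call with a number of a shift or a turn outside -1 to 1 is refused whole. A call with a gripper value outside its range is refused whole. The fingers move at their own pace and stop on an object; the grip force is fixed at half the most. Time passes only in rows, so rows that repeat a pose let the fingers close. It gives the time, the measured TCP pose, the force, the opening and the grip force at its end, in the units of the state.
- telemetry.get_obs(): the state, without advancing time (a new reading comes with each control period).
- camera(name): name is "side" or "top" or "wrist"; returns the picture (480x640x3 uint8, red, green, blue); there is no depth.
- camera_params(name): a dict with "camera_matrix" (3x3 intrinsics, pixels), "eye" and "attitude" of the camera in the world. Camera axes: x right, y down, z forward; pixel columns grow to the right and rows downward; lengths in m; the calibration is good to about 2 mm. A picture is of the moment at which its call begins: read the wrist's pose just before it. camera_params takes no time and is no camera call; for the wrist camera it gives the pose at the moment of the call.
- ticket.job_done(): hands the job in; it is judged then, once.
Trained networks look in the newest picture that a camera, given by its name, has taken for a name from the list of things; names that differ only in an ending like _2 or _b are one class to them, and where a whole thing is asked for, a point or a joint stands for the part that bears it (a point fixed in the world has none). Each returns a list of dicts, best first, with "conf" (0 to 1); they miss things now and then, are a little off and sometimes report something else, mostly with a low value. They report only what shows in the picture. A call takes as long as a camera call. They do not tell look-alikes from the thing itself.
- boxes_of(thing, camera): "at" ([x, y, z] in m, in world coordinates, good to about 4 mm: the middle of the surface that is visible of it).
- cut_out(thing, camera): "pixels" (480x640 bool, what is visible of it).
- spot_point(thing, camera): "at" ([x, y, z] in m, in world coordinates, good to about 4 mm: a listed point, or the origin of a listed thing).
The state is a dict: "clock": time; "joint_pos": joint angles; "joint_vel": joint speeds; "tau": joint torques, N m; "eef_pos": TCP position; "tool_rot": TCP orientation; "ft_force": force on the tool from outside, world axes, zero at the start; "ft_torque": the same for the moment, N m; "grip_width": finger opening in m; "grasp_force": force on a finger pad.
Only numpy, scipy, OpenCV 4.12 (cv2) and the standard library are available. Lean on these libraries where they do the work, as an engineer would, in place of code of your own. Each camera call takes 0.05 s, during which the arm holds its last target. There are 200 camera calls.

## Working session

There is one attempt and no reset: what is moved stays moved. The work goes in short steps, Python scripts to look and compute and a shell command to move; the robot and the scene stay as the last step left them, time stands still between calls to the robot, and variables do not carry over. Pictures are saved under pics/ and viewed, at most 14 in all, crops included, and the job is handed in when it is done.

```bash
mkdir -p pics; ls
python3 - <<'E'
from workcell import *
import cv2,numpy as np
o=telemetry.get_obs();print({k:np.round(v,3) for k,v in o.items()}, bot.tcp_to_tips)
im=camera("top");cv2.imwrite("pics/top0.png",im[:,:,::-1])
for t in "pipe_big cover_big pipe_small cover_small pipe_square cover_square pipe_oval cover_oval spare_flange band_clamp".split():
    print(t,[(round(d['conf'],2),np.round(d['at'],3).tolist()) for d in spot_point(t,"top")][:4])
p=camera_params("top");print(p)
E
```

```text
pics
{'clock': np.float64(0.0), 'joint_pos': array([-1.2  ,  0.241,  0.004,  1.335,  0.   ,  1.571]), 'joint_vel': array([-0.001, -0.   ,  0.001, -0.   ,  0.001, -0.   ]), 'tau': array([-2.0000e-03, -3.7232e+01,  2.5241e+01,  1.7000e-02, -0.0000e+00,
       -0.0000e+00]), 'eef_pos': array([ 0.181, -0.465,  0.252]), 'tool_rot': array([ 0.983,  0.184, -0.   , -0.001]), 'ft_force': array([-0.015,  0.386,  0.348]), 'ft_torque': array([-0.01 ,  0.039, -0.076]), 'grasp_force': np.float64(0.0), 'grip_width': np.float64(0.086)} 0.022
pipe_big [(0.67, [0.568, -0.204, -0.003])]
cover_big [(0.56, [0.439, 0.142, -0.001])]
pipe_small [(0.68, [0.441, 0.27, -0.004])]
cover_small [(0.93, [0.582, 0.2, -0.004])]
pipe_square [(0.76, [0.566, -0.366, -0.002])]
cover_square [(0.74, [0.442, -0.272, -0.004])]
pipe_oval [(0.7, [0.554, 0.36, 0.003])]
cover_oval [(0.96, [0.324, -0.104, 0.002]), (0.91, [0.552, -0.048, 0.001]), (0.61, [0.253, -0.332, -0.001])]
spare_flange [(0.71, [0.672, 0.086, -0.004])]
band_clamp [(0.92, [0.688, -0.079, 0.0])]
{'camera_matrix': array([[451.06722216,   0.        , 324.1828292 ],
       [  0.        , 451.06722216, 241.00237724],
       [  0.        ,   0.        ,   1.        ]]), 'eye': array([0.28004947, 0.01224698, 1.11251458]), 'attitude': array([-0.69902255,  0.7087773 , -0.06958098,  0.06450357])}
```

View pics/top0.png

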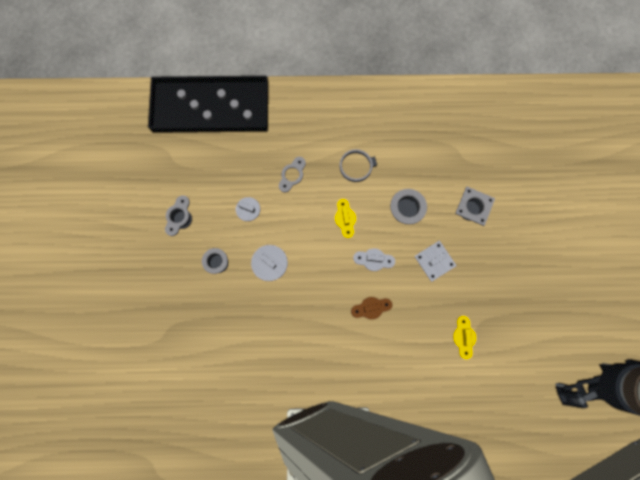

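The real grey two-bolt cover is at about pixel (375,260), and the networks missed it. The yellow look-alikes are at (346,217) and (465,337), and a brown one is at (372,307). Big cover (269,262), small cover (247,209), square cover (435,261). Pipes: oval (178,216), small (215,261), big (408,206), square (475,206).

```bash
cat > h.py <<'E'
import sys,numpy as np,cv2
from scipy.spatial.transform import Rotation as R
from workcell import *
def ray(px,cam,z,p=None):
    p=p or camera_params(cam);K=np.array(p["camera_matrix"])
    u=np.c_[np.reshape(px,(-1,2)),np.ones(np.size(px)//2)]
    d=(R.from_quat(p["attitude"]).as_matrix()@np.linalg.inv(K)@u.T).T
    e=np.array(p["eye"]);return e+d*((z-e[2])/d[:,2])[:,None]
def pix(pt,cam,p=None):
    p=p or camera_params(cam);K=np.array(p["camera_matrix"])
    c=K@R.from_quat(p["attitude"]).as_matrix().T@(np.array(pt)-p["eye"]);return c[:2]/c[2]
def snap(cam,name):
    p=camera_params(cam);im=camera(cam);cv2.imwrite(f"pics/{name}.png",im[:,:,::-1]);return im,p
def go(x,y,z,yaw=None):
    "shift in move units to TCP target, yaw of tool x axis in deg (mod 180)"
    o=telemetry.get_obs();M=R.from_quat(o["tool_rot"]).as_matrix()
    s=M.T@(np.array([x,y,z])-o["eef_pos"])/.15
    y0=np.degrees(np.arctan2(M[1,0],M[0,0]));t=0
    if yaw is not None: t=-((yaw-y0+90)%180-90)/180
    print("shift",s.round(3),"turn",round(t,3),"| yaw0",round(y0,1),"pos",np.round(o["eef_pos"],4),"q6",round(o["joint_pos"][5],2),"t",round(float(o["clock"]),1))
if __name__=="__main__": go(*map(float,sys.argv[1:]))
E
python3 - <<'E'
from h import *
c={}
im,p=snap("top","t1")
print("oval guess",ray([375,260],"top",.006))
w=camera_params("wrist");o=telemetry.get_obs();M=R.from_quat(o["tool_rot"]).as_matrix()
print("wrist cam in tool",M.T@(w["eye"]-o["eef_pos"]),(M.T@R.from_quat(w["attitude"]).as_matrix()).round(3),w["camera_matrix"])
for t,z in [("pipe_square",.045),("pipe_oval",.045),("cover_square",.006),("cover_oval",.006),("cover_big",.006),("cover_small",.006)]:
    for d in cut_out(t,"top")[:4]:
        q=np.argwhere(d["pixels"])[:,::-1].astype(float)
        r=cv2.minAreaRect(ray(q,"top",z,p)[:,:2].astype(np.float32))
        print(t,round(d["conf"],2),q.mean(0).round(),np.round(r[0],3),np.round(r[1],3),round(r[2],1))
go(.44,-.15,.3,0)
E
```

```text
oval guess [[ 0.44305317 -0.1225902   0.006     ]]
wrist cam in tool [ 0.07193956  0.00030005 -0.12094667] [[ 0.001 -0.957 -0.29 ]
 [ 1.     0.001  0.001]
 [-0.    -0.29   0.957]] [[422.86264618   0.         317.40416671]
 [  0.         422.86264618 238.54784909]
 [  0.           0.           1.        ]]
pipe_square 0.7 [475. 206.] [ 0.568 -0.367] [0.079 0.083] 65.3
pipe_square 0.52 [358. 165.] [ 0.676 -0.079] [0.083 0.09 ] 52.9
pipe_oval 0.71 [178. 217.] [0.552 0.355] [0.064 0.1  ] 89.3
pipe_oval 0.27 [435. 261.] [ 0.434 -0.262] [0.071 0.075] 32.1
cover_square 0.86 [435. 261.] [ 0.439 -0.273] [0.075 0.075] 31.1
cover_oval 0.83 [464. 337.] [ 0.253 -0.331] [0.054 0.099] 73.4
cover_oval 0.73 [345. 218.] [ 0.551 -0.051] [0.054 0.099] 78.9
cover_oval 0.66 [374. 260.] [ 0.443 -0.123] [0.099 0.05 ] 89.2
cover_oval 0.65 [372. 308.] [ 0.324 -0.11 ] [0.052 0.1  ] 30.1
cover_big 0.57 [269. 263.] [0.438 0.139] [0.087 0.087] 89.2
cover_small 0.58 [248. 209.] [0.577 0.194] [0.061 0.057] 44.4
shift [ 2.372 -1.338 -0.311] turn 0.118 | yaw0 21.2 pos [ 0.1812 -0.466   0.2533] q6 1.57 t 0.9
```

```bash
python3 -m creep '1 0.4 -0.3 -0.1 0.06;1 0.8 -0.5 -0.2 0.118;1 1 -0.6 -0.3 0.118;1 1 -0.6 -0.3 0.118' | tail -3; python3 h.py .5 -.22 .3 0
```

```text
ft_force: [-0.3, -0.1, 0.5]
grip_width: 0.0852
grasp_force: 0.0
shift [ 1.399 -0.698  0.002] turn 0.002 | yaw0 0.3 pos [ 0.2907 -0.3259  0.3   ] q6 2.29 t 1.4
```

```bash
sleep 0
python3 - <<'E'
from h import *
go(.5,-.22,.3,0)
E
```

```text
shift [ 1.399 -0.698  0.002] turn 0.002 | yaw0 0.3 pos [ 0.2907 -0.3259  0.3   ] q6 2.29 t 1.4
```

```bash
python3 -m creep '1 0.4 -0.2 0 0;1 0.8 -0.5 0 0;1 1 -0.7 0 0;1 1 -0.7 0 0' | tail -1;python3 -m creep '1 0.4 0 0 0;1 0.4 0 0 0;1 0.4 0 0 0'|tail -1
python3 - <<'E'
from h import *
im,p=snap("wrist","w1"); go(.5,-.22,.3,0)
E
```

```text
grasp_force: 0.0
grasp_force: 0.0
shift [ 0.019 -0.026 -0.011] turn -0.001 | yaw0 -0.1 pos [ 0.4971 -0.2239  0.2983] q6 2.72 t 2.3
```

View pics/w1.png

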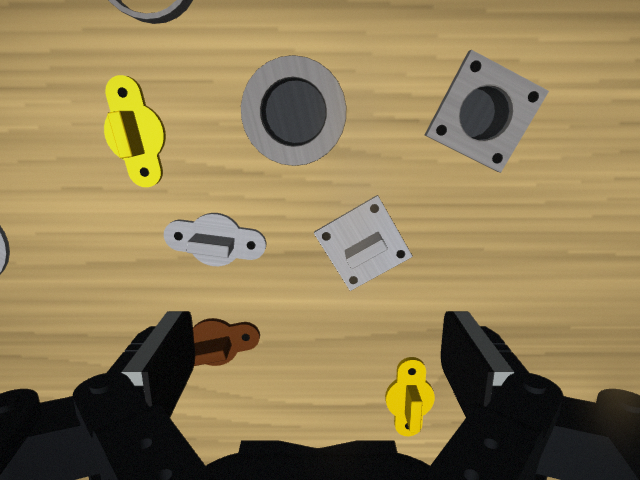

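Wrist view is clear: oval cover holes at (178,236) and (251,245). Square cover holes at (374,208), (326,236), (401,254) and (353,280), with its tab running lower left to upper right. Square pipe holes at (475,66), (533,97), (441,130) and (498,158), and the big pipe flange centre is near (294,110).

```bash
cat >> h.py <<'E'
def ang(a,b): d=b-a;return round(float(np.degrees(np.arctan2(d[1],d[0]))%180),1)
E
python3 - <<'E'
from h import *
p=camera_params("wrist")
a=ray([[178,236],[251,245]],"wrist",.006);print("oval cover",a.mean(0),ang(*a))
a=ray([[374,208],[326,236],[401,254],[353,280]],"wrist",.006);print("sq cover",a.mean(0),"tab",ang(a[1],a[0]),ang(a[3],a[2]))
a=ray([[475,66],[533,97],[441,130],[498,158]],"wrist",.045);print("sq pipe",a.mean(0),ang(a[0],a[1]),ang(a[2],a[3]),ang(a[0],a[2]))
a=ray([[241,110],[346,110],[294,55],[294,165]],"wrist",.045);print("big pipe",a.mean(0),a[1]-a[0],a[3]-a[2])
camera("wrist")
for t in ["pipe_big","pipe_square","cover_square","cover_oval"]:
    print(t,[(round(d['conf'],2),np.round(d['at'],3).tolist()) for d in spot_point(t,"wrist")][:5])
E
```

```text
oval cover [ 0.44205585 -0.11993695  0.006     ] 82.5
sq cover [ 0.43705342 -0.27228755  0.006     ] tab 121.3 120.5
sq pipe [ 0.56656569 -0.36879679  0.045     ] 64.7 65.3 155.1
big pipe [ 0.56880249 -0.20508704  0.045     ] [-9.30433637e-05 -8.88861667e-02  0.00000000e+00] [-0.08921143  0.00152706  0.        ]
pipe_big [(0.88, [0.566, -0.205, -0.002])]
pipe_square [(0.75, [0.566, -0.367, 0.0])]
cover_square [(0.97, [0.438, -0.27, -0.001])]
cover_oval [(0.82, [0.443, -0.117, -0.001]), (0.7, [0.551, -0.05, -0.001]), (0.67, [0.327, -0.11, -0.005])]
```

```bash
sed -i 's|t=-((yaw-y0+90)%180-90)/180|t=-((yaw-20)%180+20-y0)/180|; s|y0=np.degrees(np.arctan2(M\[1,0\],M\[0,0\]))|y0=(np.degrees(np.arctan2(M[1,0],M[0,0]))+90)%360-90|' h.py
python3 -m creep '1 -0.1 0.1 0.2 -0.06;1 -0.2 0.2 0.5 -0.12;1 -0.4 0.32 0.8 -0.18;0.6 -0.4 0.32 1 -0.24;0.6 -0.4 0.32 1 -0.3;0.6 -0.4 0.32 1 -0.36;0.6 -0.4 0.32 1 -0.42;0.6 -0.4 0.32 1 -0.48;0.6 -0.4 0.32 1 -0.54;0.6 -0.4 0.32 1 -0.6;0.6 -0.4 0.32 1 -0.66;0.6 -0.4 0.32 1 -0.672' |tail -6;  python3 h.py .437 -.272 .032 121
```

```text
clock: 4.08
eef_pos: [0.4382, -0.2709, 0.1489]
tool_rot: [0.492, 0.871, -0.0, 0.001]
ft_force: [0.0, 0.2, 0.4]
grip_width: 0.0514
grasp_force: 0.0
shift [-0.001 -0.011  0.78 ] turn 0.0 | yaw0 121.1 pos [ 0.4382 -0.2709  0.1489] q6 0.47 t 4.1
```

```bash
python3 -m creep '0.6 0 -0.01 0.3 0;0.6 0 -0.01 0.6 0;0.6 0 -0.01 0.78 0;0.6 0 -0.01 0.78 0;0 0 -0.01 0.78 0;0 0 -0.01 0.78 0;0 0 -0.01 0.78 0;0 0 -0.01 0.78 0;0 0 -0.01 0.5 0;0 0 -0.01 0.2 0;0 0 -0.01 0.1 0;0 0 -0.01 0.1 0' |tail -6;  python3 - <<'E'
from h import *
snap("wrist","w2");go(.567,-.369,.13,155)
E
```

```text
clock: 5.58
eef_pos: [0.4375, -0.2718, 0.1339]
tool_rot: [0.493, 0.87, -0.0, 0.001]
ft_force: [0.4, 0.0, -3.3]
grip_width: 0.0106
grasp_force: 59.3
shift [-1.006  0.411  0.015] turn -0.189 | yaw0 121.0 pos [ 0.4365 -0.2712  0.1325] q6 0.47 t 5.6
```

View pics/w2.png

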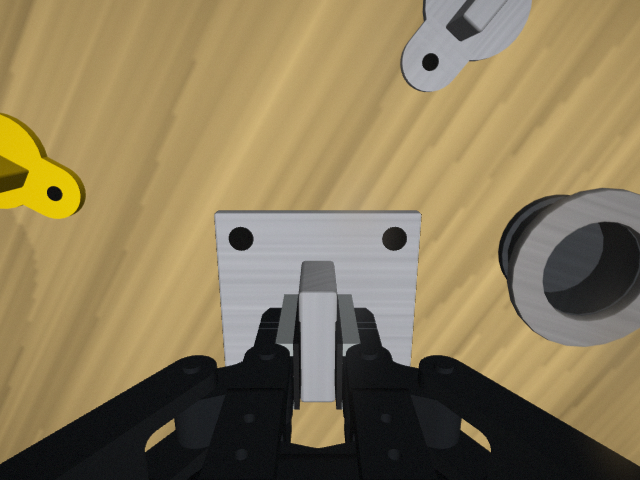

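Square cover held and level: front edge at row 211, holes at (241,239) and (395,238). I'll check its centring in the grip.

```bash
cat >> h.py <<'E'
def held(pts,z):
    "pixels of the held plate, in tool axes relative to TCP (mm)"
    o=telemetry.get_obs();M=R.from_quat(o["tool_rot"]).as_matrix()
    return ((ray(pts,"wrist",o["eef_pos"][2]-z)-o["eef_pos"])@M*1000).round(1)
E
python3 -c "
from h import *
print(held([[216,211],[421,211],[241,239],[395,238]],.026))"
python3 -m creep '0 -0.3 0.1 0 -0.05;0 -0.6 0.2 0 -0.1;0 -0.9 0.3 0 -0.15;0 -1 0.41 0 -0.189;0 -1 0.41 0 -0.189;0 -1 0.41 0 -0.189'|tail -6; python3 h.py .567 -.369 .078 155
```

```text
[[ 39.4 -37.9  26.1]
 [ 39.5  35.1  26. ]
 [ 29.  -29.6  26. ]
 [ 29.5  26.4  26. ]]
clock: 6.38
eef_pos: [0.5653, -0.3675, 0.1308]
tool_rot: [0.217, 0.976, 0.001, -0.002]
ft_force: [0.2, -0.8, -2.5]
grip_width: 0.0108
grasp_force: 59.2
shift [-0.016 -0.004  0.352] turn -0.0 | yaw0 154.9 pos [ 0.5653 -0.3675  0.1308] q6 -0.14 t 6.4
```

```bash
python3 -m creep '0 -0.02 0 0.2 0;0 -0.02 0 0.32 0;0 -0.02 0 0.35 0;0 -0.02 0 0.355 0;0 -0.02 0 0.355 0'|tail -6; python3 h.py .567 -.369 .077 155
```

```text
clock: 7.0
eef_pos: [0.5702, -0.3702, 0.0813]
tool_rot: [0.217, 0.976, -0.0, 0.001]
ft_force: [-0.3, -0.7, -2.9]
grip_width: 0.0111
grasp_force: 59.3
shift [ 0.023 -0.002  0.028] turn -0.0 | yaw0 155.0 pos [ 0.5702 -0.3702  0.0813] q6 -0.14 t 7.0
```

```bash
python3 -m creep '0 0.01 0 0.01 0;0 0.01 0 0.02 0'|sed -n '/eef/p;/ft_f/p'; python3 -m creep '0 0 0 0.01 0;0 0 0 0.01 0'|sed -n '/eef/p;/ft_f/p';python3 -m creep '0 0 0 0.01 0;0 0 0 0.01 0'|sed -n '/eef/p;/ft_f/p'
```

```text
eef_pos: [0.5685, -0.3693, 0.0783]
ft_force: [-3.5, 3.0, 7.1]
eef_pos: [0.5685, -0.3693, 0.0784]
ft_force: [-5.0, 2.0, 9.2]
eef_pos: [0.5685, -0.3693, 0.0783]
ft_force: [-6.7, 3.4, 14.9]
```

Contact with the flange, so release and rise.

```bash
python3 -m creep '0 0 0 -0.01 0;0.5 0 0 -0.01 0;0.5 0 0 -0.01 0;0.5 0 0 -0.01 0;0.5 0 0 -0.3 0;0.5 0 0 -0.6 0;0.5 0 0 -0.9 0'|tail -6
python3 - <<'E'
from h import *
snap("wrist","w3");go(.442,-.120,.13,82.5)
E
```

```text
clock: 8.62
eef_pos: [0.5683, -0.3691, 0.2099]
tool_rot: [0.217, 0.976, 0.0, -0.0]
ft_force: [0.1, -0.7, 0.2]
grip_width: 0.043
grasp_force: 0.0
shift [1.49  1.152 0.568] turn 0.403 | yaw0 155.0 pos [ 0.5706 -0.3706  0.2179] q6 -0.14 t 8.7
```

View pics/w3.png

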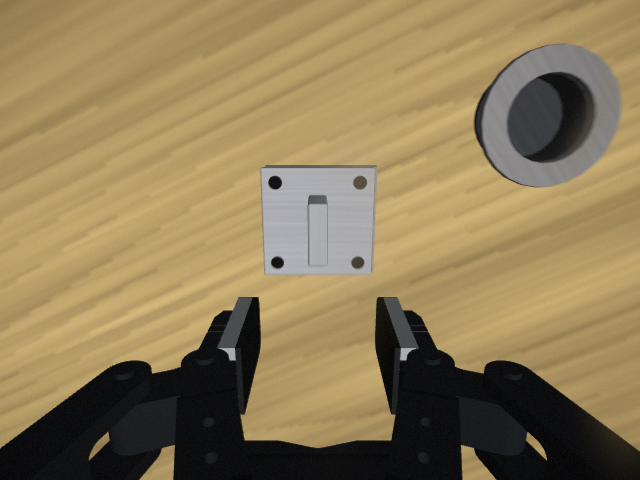

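Square cover sits flush on its pipe at (319,220). Now the left side survey.

```bash
python3 -m creep '0.5 0.3 0.2 -0.2 0.06;0.5 0.6 0.4 -0.4 0.12;0.5 0.76 0.53 -0.55 0.18;0.5 0.76 0.53 -0.55 0.24;0.5 0.76 0.53 -0.55 0.3;0.5 0.76 0.53 -0.55 0.361;0.5 0.76 0.53 -0.55 0.361'|sed -n '/eef/p'
python3 -m creep '1 0.4 0 0 0;1 0.8 0 0 0;1 1 0 0 0'|sed -n '/eef/p'
python3 -m creep '1 0.4 0 0 0;1 0.8 0 0 0;1 1 0 0 0'|sed -n '/eef/p'
python3 -m creep '1 0.4 0 0 0;1 0.8 0 0 0;1 1 0 0 0;1 1 0 0 0'|sed -n '/eef/p'
python3 - <<'E'
from h import *
snap("wrist","w4");go(.442,-.120,.13,82.5)
for t in "pipe_oval pipe_small cover_small cover_big".split(): print(t,[(round(d['conf'],2),np.round(d['at'],3).tolist()) for d in spot_point(t,"wrist")][:4])
E
```

```text
eef_pos: [0.4987, -0.2489, 0.2913]
eef_pos: [0.4984, -0.0966, 0.2915]
eef_pos: [0.4984, 0.0538, 0.2915]
eef_pos: [0.4984, 0.2033, 0.2909]
shift [-2.143 -0.385  1.076] turn 0.043 | yaw0 90.2 pos [0.4984 0.2018 0.2911] q6 1.95 t 10.8
pipe_oval [(0.62, [0.551, 0.355, -0.004])]
pipe_small [(0.8, [0.441, 0.271, 0.002])]
cover_small [(0.57, [0.582, 0.196, -0.001])]
cover_big [(0.66, [0.44, 0.146, -0.003])]
```

View pics/w4.png

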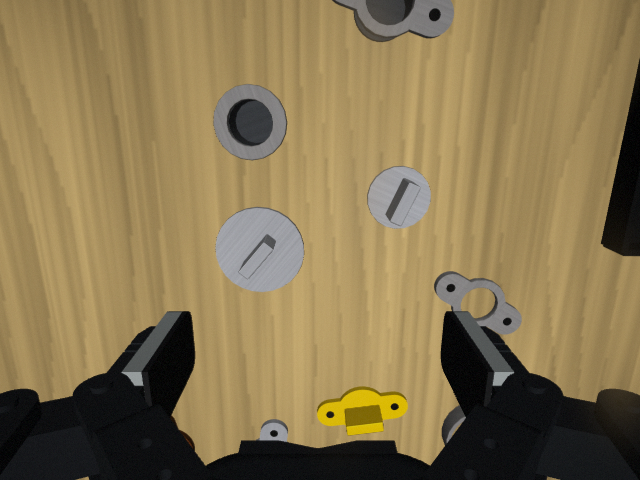

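Small pipe centre (250,122), small cover disc (399,197), big cover disc (260,250). The oval pipe is cut off at the top with a hole at (434,15). The tabs need zooming.

```bash
python3 - <<'E'
import cv2,numpy as np
im=cv2.imread("pics/w4.png")
a=im[205:295,215:305];b=im[155:245,355:445]
cv2.imwrite("pics/z4.png",cv2.resize(np.hstack([a,b]),None,fx=4,fy=4,interpolation=2))
E
python3 -m creep '1 0.4 0 0 0;1 0.7 0 0 0;1 0.7 0 0 0'|sed -n '/eef/p'
python3 - <<'E'
from h import *
snap("wrist","w5")
E
```

```text
eef_pos: [0.4987, 0.3076, 0.291]
```

View pics/z4.png

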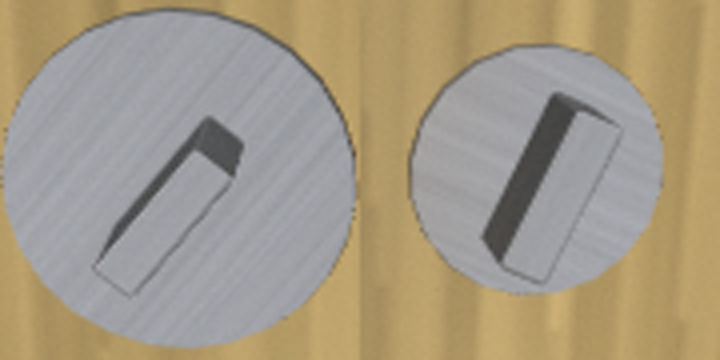

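View pics/w5.png

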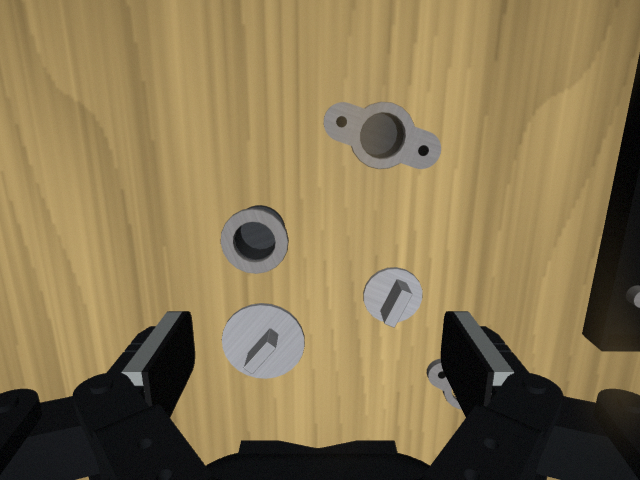

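Left zoom shows both tab tops clearly. In w5 the oval pipe's holes are at (341,121) and (424,150), and the small flange centre is at (254,240).

Run:
```python
from h import *
p=camera_params("wrist");go(.442,-.12,.13,82.5)
q=dict(p);q["eye"]=np.array(p["eye"])-[0,.105,0]
a=ray([[341,121],[424,150]],"wrist",.045,p);print("oval pipe",a.mean(0),ang(*a))
a=ray([[221,240],[288,240],[254,207],[254,273]],"wrist",.045,p);print("small pipe",a.mean(0))
a=ray([[213,122],[286,122],[250,84],[250,160]],"wrist",.045,q);print("small pipe w4",a.mean(0))
B=np.array([[200,152],[235,178],[132,296],[94,267]])/4+[215,205]
S=(np.array([[578,112],[622,130],[543,284],[502,264]])-[360,0])/4+[355,155]
for n,c in(("big",B),("small",S)):
    a=ray(c,"wrist",.036,q);print(n,a.mean(0),ang(a[3],a[0]),ang(a[2],a[1]),np.linalg.norm(a[3]-a[0]),np.linalg.norm(a[1]-a[0]))
a=ray([[216,250],[304,250],[260,207],[260,293]],"wrist",.006,q);print("big disc",a.mean(0))
a=ray([[367,197],[431,197],[399,166],[399,228]],"wrist",.006,q);print("small disc",a.mean(0))
```

```text
shift [-2.839 -0.381  1.077] turn 0.042 | yaw0 90.1 pos [0.4987 0.3061 0.2911] q6 2.12 t 11.5
oval pipe [0.55219018 0.35850458 0.045     ] 161.6
small pipe [0.43967391 0.26569118 0.045     ]
small pipe w4 [0.44019757 0.2640203  0.045     ]
big [0.43924819 0.13756888 0.036     ] 47.6 49.5 0.03891048680913787 0.010208206923657483
small [0.57660764 0.19214258 0.036     ] 66.6 66.5 0.038205178849007516 0.010894907748139103
big disc [0.43893454 0.13778213 0.006     ]
small disc [0.57646207 0.19286249 0.006     ]
```

```bash
python3 -m creep '0.6 -0.3 0.2 0.2 0.05;0.6 -0.6 0.4 0.4 0.1;0.6 -0.75 0.52 0.8 0.131;0.6 -0.75 0.52 1 0.131;0.6 -0.75 0.52 1 0.131;0.6 -0.75 0.52 1 0.131'|sed -n '/eef/p'; python3 h.py .577 .193 .032 66.5
```

```text
eef_pos: [0.5775, 0.193, 0.1435]
shift [-0.003 -0.004  0.743] turn -0.001 | yaw0 66.4 pos [0.5775 0.193  0.1435] q6 2.31 t 12.2
```

```bash
python3 -m creep '0.6 0 0 0.3 0;0.6 0 0 0.6 0;0.6 0 0 0.74 0;0.6 0 0 0.74 0;0 0 0 0.74 0;0 0 0 0.74 0;0 0 0 0.74 0;0 0 0 0.74 0;0 0 0 0.5 0;0 0 0 0.2 0;0 0 0 0.1 0;0 0 0 0.1 0' |tail -6;  python3 - <<'E'
from h import *
snap("wrist","w6");go(.440,.265,.13)
E
```

```text
clock: 13.72
eef_pos: [0.5772, 0.1938, 0.1274]
tool_rot: [0.837, 0.548, 0.001, 0.0]
ft_force: [1.0, -0.7, -2.3]
grip_width: 0.0106
grasp_force: 59.9
shift [ 0.074 -1.023 -0.028] turn 0 | yaw0 66.4 pos [0.5762 0.1934 0.1257] q6 2.31 t 13.8
```

View pics/w6.png

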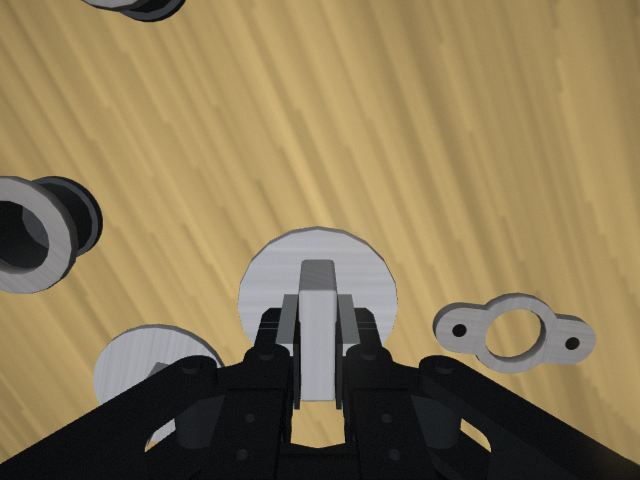

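Small cover held level, with its front edge at (318,227).

```bash
python3 -c "
from h import *
print(held([[318,227],[238,300],[398,300]],.026))"; python3 -m creep '0 0.02 -0.3 0 0;0 0.04 -0.6 0 0;0 0.07 -0.9 0 0;0 0.07 -1 0 0;0 0.07 -1 0 0;0 0.07 -1 0 0'|tail -6; python3 h.py .440 .265 .079
```

```text
[[ 32.1  -0.8  26. ]
 [  3.3 -31.2  26. ]
 [  3.4  29.6  26. ]]
clock: 14.52
eef_pos: [0.4443, 0.2628, 0.126]
tool_rot: [0.837, 0.547, -0.0, 0.0]
ft_force: [0.6, -1.1, -2.0]
grip_width: 0.0108
grasp_force: 59.8
shift [ 0.002 -0.032  0.314] turn 0 | yaw0 66.4 pos [0.4443 0.2628 0.126 ] q6 2.52 t 14.5
```

```bash
python3 -m creep '0 0 -0.03 0.2 0;0 0 -0.03 0.3 0;0 0 -0.03 0.3 0;0 0 -0.03 0.3 0'|sed -n '/eef/p;/ft_f/p'; for i in 1; do python3 -m creep '0 0 0 0.01 0;0 0 0 0.01 0'|sed -n '/eef/p;/ft_f/p'; done; python3 -m creep '0 0 0 0.01 0;0 0 0 0.01 0'|sed -n '/eef/p;/ft_f/p';python3 -m creep '0 0 0 0.01 0;0 0 0 0.01 0'|sed -n '/eef/p;/ft_f/p'
```

```text
eef_pos: [0.4402, 0.2651, 0.0821]
ft_force: [0.7, 0.4, -1.9]
eef_pos: [0.4396, 0.2652, 0.0806]
ft_force: [0.9, -0.8, -2.0]
eef_pos: [0.4391, 0.265, 0.0786]
ft_force: [-0.3, -0.2, -1.6]
eef_pos: [0.4392, 0.2651, 0.078]
ft_force: [-2.5, -1.0, 4.4]
```

```bash
python3 -m creep '0.5 0 0 0 0;0.5 0 0 0 0;0.5 0 0 0 0;0.5 0 0 -0.3 0;0.5 0 0 -0.6 0;0.5 0 0 -0.6 0'|tail -6
python3 - <<'E'
from h import *
snap("wrist","w7");go(.439,.138,.14,48.5)
print([(round(d['conf'],2),np.round(d['at'],3).tolist()) for d in spot_point("cover_small","wrist")])
d=cut_out("cover_small","wrist")[0];q=np.argwhere(d["pixels"])[:,::-1];print(q.min(0),q.max(0))
E
```

```text
clock: 16.52
eef_pos: [0.4418, 0.2665, 0.171]
tool_rot: [0.837, 0.548, 0.004, 0.0]
ft_force: [0.7, 0.0, -0.2]
grip_width: 0.0426
grasp_force: 0.0
shift [-0.785  0.331  0.19 ] turn 0.1 | yaw0 66.4 pos [0.4404 0.2657 0.1688] q6 2.53 t 16.6
[(0.83, [0.442, 0.265, 0.046])]
[262 189] [366 293]
```

Small cover is seated at (0.442, 0.265, 0.046). Next, the big one.

```bash
python3 -m creep '0.6 -0.3 0.1 0 0.05;0.6 -0.6 0.25 0 0.1;0.6 -0.785 0.33 0.19 0.1;0.6 -0.785 0.33 0.19 0.1;0.6 -0.785 0.33 0.19 0.1'|sed -n '/eef/p'; python3 h.py .439 .138 .032 48.5
```

```text
eef_pos: [0.4372, 0.1375, 0.1379]
shift [0.012 0.008 0.706] turn -0.0 | yaw0 48.4 pos [0.4372 0.1375 0.1379] q6 2.6 t 17.3
```

```bash
python3 -m creep '0.6 0.01 0.01 0.3 0;0.6 0.01 0.01 0.6 0;0.6 0.01 0.01 0.7 0;0.6 0.01 0.01 0.7 0;0 0.01 0.01 0.7 0;0 0.01 0.01 0.7 0;0 0.01 0.01 0.7 0;0 0.01 0.01 0.7 0;0 0.01 0.01 0.5 0;0 0.01 0.01 0.2 0;0 0.01 0.01 0.05 0;0 0.01 0.01 0.05 0' |tail -6;  python3 - <<'E'
from h import *
im,p=snap("wrist","w8");go(.569,-.205,.13)
d=cut_out("cover_big","wrist")[0];q=np.argwhere(d["pixels"])[:,::-1];print(q.min(0),q.max(0),held(q[q[:,1].argmin()],.026))
E
```

```text
clock: 18.8
eef_pos: [0.4409, 0.1376, 0.1327]
tool_rot: [0.912, 0.41, 0.002, 0.0]
ft_force: [0.9, -0.5, -5.8]
grip_width: 0.0106
grasp_force: 59.5
shift [-1.135  2.159  0.009] turn 0 | yaw0 48.4 pos [0.4397 0.1373 0.1312] q6 2.6 t 18.9
[203 189] [433 402] [[45.7 -3.5 25.9]]
```

```bash
python3 -m creep '0 -0.18 0.35 0 0;0 -0.38 0.72 0 0'|sed -n '/eef/p'; python3 -m creep '0 -0.18 0.35 0 0;0 -0.38 0.72 0 0'|sed -n '/eef/p'; python3 -m creep '0 -0.18 0.35 0 0;0 -0.375 0.72 0 0;0 -0.375 0.72 0 0;0 -0.375 0.72 0 0;0 -0.375 0.72 0 0'|tail -6; python3 h.py .569 -.205 .079
```

```text
eef_pos: [0.4815, 0.0232, 0.1291]
eef_pos: [0.5243, -0.0915, 0.1287]
clock: 20.02
eef_pos: [0.5676, -0.2023, 0.1299]
tool_rot: [0.912, 0.411, -0.001, -0.001]
ft_force: [0.3, 0.4, -3.7]
grip_width: 0.0104
grasp_force: 60.1
shift [-0.007  0.02   0.339] turn 0 | yaw0 48.5 pos [ 0.5676 -0.2023  0.1299] q6 1.95 t 20.0
```

```bash
python3 -m creep '0 -0.01 0.02 0.2 0;0 -0.01 0.02 0.3 0;0 -0.01 0.02 0.32 0;0 -0.01 0.02 0.32 0'|sed -n '/eef/p;/ft_f/p'; python3 -m creep '0 0 0 0.01 0;0 0 0 0.01 0'|sed -n '/eef/p;/ft_f/p'; python3 -m creep '0 0 0 0.01 0;0 0 0 0.01 0'|sed -n '/eef/p;/ft_f/p';python3 -m creep '0 0 0 0.01 0;0 0 0 0.01 0'|sed -n '/eef/p;/ft_f/p'
```

```text
eef_pos: [0.5701, -0.2065, 0.0834]
ft_force: [0.4, 0.6, -4.3]
eef_pos: [0.5703, -0.2071, 0.0822]
ft_force: [-0.6, 0.6, -3.7]
eef_pos: [0.5699, -0.207, 0.0801]
ft_force: [-0.2, 0.8, -3.0]
eef_pos: [0.5699, -0.2071, 0.08]
ft_force: [-3.5, 0.7, 5.3]
```

```bash
python3 -m creep '0.5 0 0 0 0;0.5 0 0 0 0;0.5 0 0 0 0;0.5 0 0 -0.3 0;0.5 0 0 -0.6 0;0.5 0 0 -0.6 0'|tail -6
python3 - <<'E'
from h import *
snap("wrist","w9");go(.442,-.120,.14,82.5)
print([(round(d['conf'],2),np.round(d['at'],3).tolist()) for d in spot_point("cover_big","wrist")])
E
```

```text
clock: 22.02
eef_pos: [0.5727, -0.208, 0.1733]
tool_rot: [0.912, 0.41, 0.003, 0.003]
ft_force: [-0.1, -0.1, -1.1]
grip_width: 0.0427
grasp_force: 0.0
shift [-0.136 -1.033  0.2  ] turn -0.189 | yaw0 48.4 pos [ 0.5713 -0.2075  0.1708] q6 1.95 t 22.1
[(0.68, [0.572, -0.205, 0.045])]
```

Big cover is seated. Now the two-bolt cover.

```bash
python3 -m creep '0.6 0 -0.3 0 -0.05;0.6 -0.1 -0.6 0 -0.1;0.6 -0.136 -0.9 0.1 -0.15;0.6 -0.136 -1 0.2 -0.189;0.6 -0.136 -1 0.2 -0.189;0.6 -0.136 -1 0.2 -0.189'|sed -n '/eef/p'; python3 h.py .442 -.12 .032 82.5
```

```text
eef_pos: [0.4448, -0.123, 0.1385]
shift [ 0.018 -0.021  0.71 ] turn -0.001 | yaw0 82.3 pos [ 0.4448 -0.123   0.1385] q6 1.43 t 22.9
```

```bash
python3 -m creep '0.6 0.015 -0.02 0.3 0;0.6 0.015 -0.02 0.6 0;0.6 0.015 -0.02 0.7 0;0.6 0.015 -0.02 0.7 0;0 0.015 -0.02 0.7 0;0 0.015 -0.02 0.7 0;0 0.015 -0.02 0.7 0;0 0.015 -0.02 0.7 0;0 0.015 -0.02 0.5 0;0 0.015 -0.02 0.2 0;0 0.015 -0.02 0 0;0 0.015 -0.02 0 0' |tail -6;  python3 - <<'E'
from h import *
snap("wrist","w10");go(.552,.3585,.135,161.6)
E
```

```text
clock: 24.38
eef_pos: [0.4428, -0.1204, 0.1404]
tool_rot: [0.752, 0.659, 0.001, 0.002]
ft_force: [0.6, 0.3, -2.3]
grip_width: 0.0107
grasp_force: 59.1
shift [3.259 0.311 0.025] turn -0.44 | yaw0 82.4 pos [ 0.4415 -0.1201  0.1387] q6 1.44 t 24.4
```

View pics/w10.png

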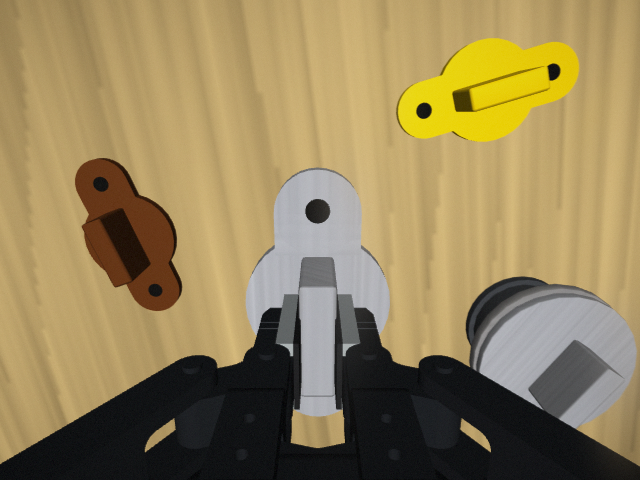

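Grey oval cover held along the jaws and level: front edge (318,168), hole (318,211).

```bash
python3 -c "
from h import *
print(held([[318,168],[318,211]],.026))"; python3 -m creep '0 0.33 0.03 0 0;0 0.66 0.07 0 0;0 1 0.1 0 0'|sed -n '/eef/p'; python3 -m creep '0 0.33 0.03 0 0;0 0.66 0.07 0 0;0 1 0.1 0 0'|sed -n '/eef/p'; python3 -m creep '0 0.33 0.03 0 -0.05;0 0.66 0.07 0 -0.1;0 1 0.1 0 -0.15;0 1 0.1 0 -0.2;0 1 0.1 0 -0.25;0 1 0.1 0 -0.3;0 1 0.1 0 -0.35;0 1 0.1 0 -0.4;0 1 0.1 0 -0.44;0 1 0.1 0 -0.44'|tail -6; python3 h.py .552 .3585 .135 161.6
```

```text
[[53.6 -1.2 26. ]
 [38.4 -1.2 26. ]]
eef_pos: [0.4746, 0.0278, 0.1362]
eef_pos: [0.5092, 0.1744, 0.1358]
clock: 26.42
eef_pos: [0.5438, 0.3193, 0.1355]
tool_rot: [0.16, 0.987, -0.002, -0.002]
ft_force: [-0.3, 0.1, -2.8]
grip_width: 0.011
grasp_force: 59.2
shift [0.031 0.265 0.003] turn -0.0 | yaw0 161.6 pos [0.5438 0.3193 0.1355] q6 0.85 t 26.4
```

```bash
python3 -m creep '0 0.02 0.2 0 0;0 0.02 0.265 0.1 0;0 0.02 0.265 0.25 0;0 0.02 0.265 0.35 0;0 0.02 0.265 0.35 0;0 0.02 0.265 0.35 0'|sed -n '/eef/p;/ft_f/p'; python3 h.py .552 .3585 .079 161.6; python3 -m creep '0 0 0 0.01 0;0 0 0 0.01 0'|sed -n '/eef/p;/ft_f/p'
```

```text
eef_pos: [0.5552, 0.3587, 0.0864]
ft_force: [0.1, -0.1, -1.8]
shift [ 0.02  -0.008  0.049] turn 0.0 | yaw0 161.6 pos [0.5552 0.3587 0.0864] q6 0.89 t 27.2
eef_pos: [0.5552, 0.3589, 0.0853]
ft_force: [0.4, 0.5, -2.9]
```

```bash
python3 -m creep '0 0.01 0 0.02 0;0 0.01 0 0.03 0;0 0.01 0 0.03 0'|sed -n '/eef/p;/ft_f/p'; python3 -m creep '0 0 0 0.01 0;0 0 0 0.01 0'|sed -n '/eef/p;/ft_f/p';python3 -m creep '0 0 0 0.01 0;0 0 0 0.01 0'|sed -n '/eef/p;/ft_f/p'
```

```text
eef_pos: [0.5533, 0.3593, 0.08]
ft_force: [-0.0, 0.8, -1.6]
eef_pos: [0.5534, 0.3593, 0.08]
ft_force: [-3.2, -1.6, 6.0]
eef_pos: [0.5533, 0.3593, 0.08]
ft_force: [-5.6, -3.3, 11.0]
```

```bash
python3 -m creep '0 0 0 -0.01 0;0.5 0 0 -0.01 0;0.5 0 0 -0.01 0;0.5 0 0 -0.01 0;0.5 0 0 -0.3 0;0.5 0 0 -0.6 0;0.5 0 0 -0.9 0;0.5 0 0 -0.9 0'|tail -6
python3 - <<'E'
from h import *
snap("wrist","w11")
for t in("cover_oval","cover_small"):print([(round(d['conf'],2),np.round(d['at'],3).tolist()) for d in spot_point(t,"wrist")])
E
```

```text
clock: 29.3
eef_pos: [0.5557, 0.3607, 0.2174]
tool_rot: [0.159, 0.987, 0.003, 0.004]
ft_force: [-0.1, 0.8, -0.6]
grip_width: 0.0429
grasp_force: 0.0
[(0.76, [0.551, 0.36, 0.043])]
[(0.71, [0.441, 0.265, 0.042])]
```

View pics/w11.png

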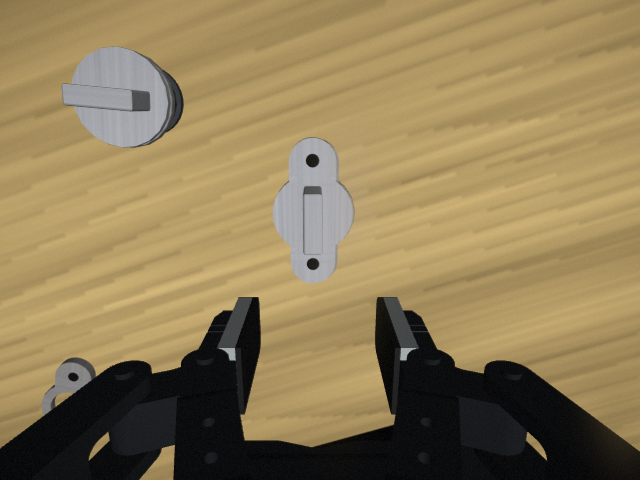

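The oval cover (313,210) covers its flange exactly, and the small cover (118,97) sits flush. One last check from the top camera, then hand in.

Run:
```python
from h import *
snap("top","t2")
for t in "cover_big cover_small cover_square spare_flange band_clamp".split():
    print(t,[(round(d['conf'],2),np.round(d['at'],3).tolist()) for d in spot_point(t,"top")][:2])
print(ticket.job_done())
```

```text
cover_big [(0.89, [0.568, -0.209, 0.044])]
cover_small [(0.7, [0.441, 0.268, 0.044])]
cover_square [(0.92, [0.572, -0.368, 0.039])]
spare_flange [(0.82, [0.67, 0.089, -0.003])]
band_clamp [(0.6, [0.687, -0.079, 0.002])]
the job is handed in; nothing more can be done
None
```

All four covers are set on their matching pipes, the spare flange and band clamp are where they were, and the job is handed in at about 30 s; final camera estimates put each cover within about 6 mm of its pipe axis, but no verdict came back.

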